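# Gauge the blind bore of a pump casing

## Task

Take the depth gauge out of its wooden stand and lower its rod into the blind bore on top of the pump casing until you feel it touch bottom; on the way the sliding stop collar meets the casing's face and is pushed up the rod. Hold the rod firmly against the bottom for a good second, but gently (never more than about 25 N on the casing), so that the stop is set. Then let go and leave the gauge standing in the bore, rod on the bottom and collar still resting on the face, so that I can read the depth; leave the other goods on the counter where they are.

Things in the scene. Friction and masses are not known exactly. Their poses are not given: they have to be found in the camera images.
- gauge: Depth gauge, 130 mm tall, 0.14 to 0.22 kg: a straight round steel rod, 14 mm in diameter and 95 mm long, its lower 4 mm tapered to 9 mm, with a dark square handle on top, 24 x 24 mm and 35 mm tall (95 to 130 mm above the tip). Origin at the tip (lower end) of the rod, z up along the rod to the handle, x and y square to the handle's flat sides. It starts upright in the stand. A brass stop collar sits on the rod.
- gauge_tip (a point): Centre of the flat lower end of the gauge's rod (same point as the gauge's origin).
- collar (a joint): Position of the stop collar along the rod, m: 0 when its underside is 30 mm above the tip, growing as it slides up towards the handle, up to 0.045. The collar is a brass ring, 34 mm in diameter and 12 mm tall. It holds itself on the rod by friction and takes about 4 N to slide, both ways; it starts 30 to 38 mm above the tip, less than the depth of the bore.
- collar_seat (a point): Centre of the collar's underside, on the rod's axis; z up along the rod.
- stand: Fixed wooden block, 80 x 80 mm and 32 mm tall, with one vertical round hole, 17 mm wide and 24 mm deep, in the middle of its top, where the gauge stands at the start (tip 8 mm above the counter). Origin at the centre of its underside.
- casing: Grey pump casing, fixed to the counter: two feet (140 x 110 mm over all), a round barrel 108 mm in diameter up to 60 mm height, a pipe stub with a flange to its own +y side (reaching 95 mm from the middle), and in the middle a square bright metal block, 64 x 64 mm, whose flat top face is 85 mm above the counter. Origin at the centre of its underside, z up.
- bore_mouth (a point): Centre of the mouth of the blind bore, in the middle of the casing's top face, 85 mm above the counter. The bore is round, vertical, 16 mm wide, with a rigid flat floor. Its depth is unknown, between 43 and 59 mm, differs each time, and must be felt. The rod is 2 mm thinner than the bore.
- elbow: White plastic pipe elbow, 40 mm tall, arms 50 mm long. A bystander. Origin at its underside below the bend.
- junction_box: Grey plastic junction box with a white cover, 89 x 89 x 48 mm. A bystander. Origin at the centre of its underside.
- sealant: Small can, 56 mm in diameter, 85 mm tall. A bystander. Origin at the centre of its underside.
- spanner: Steel spanner, 170 mm long, lying flat. A bystander. Origin at the middle of its underside.

How it is judged:
On the way, in this order (a step that is already met when the one before it is completed fails the run):
1. the gauge is lifted clear out of its stand (z of gauge_tip in the frame of stand above 0.04 m), for 0.1 s.
2. the rod is held against the floor of the bore with at least 2 N for a second, upright in the bore, with the collar on the casing's face (contact force between gauge and bore_floor_c0 above 2 N and horizontal distance between gauge_tip and bore_mouth below 0.004 m and z of collar_seat in the frame of bore_mouth below 0.002 m and angle between gauge's own z axis and vertical below 0.12 rad), for 0.8 s.
At the end, for the whole second after the job is handed in: The gauge stands in the casing's bore, upright within 0.12 rad, at rest and let go, its tip within 2 mm of the bore's floor and the collar's underside within 2 mm of the casing's face (distance between gauge_tip and bore_floor_c0 below 0.007 m and horizontal distance between gauge_tip and bore_mouth below 0.004 m and z of collar_seat in the frame of bore_mouth below 0.002 m and angle between gauge's own z axis and vertical below 0.12 rad and linear speed of gauge below 0.02 m/s and contact force between gauge and the fingers below 0.1 N); the robot touches nothing.
It fails at once if the gauge or its collar is pressed on the casing or the bore's floor with more than 25 N (contact force between gauge and bore_floor_c0 above 25 N or contact force between gauge and casing above 25 N).
It fails at once if a bystander (elbow, junction box, can or spanner) is moved by more than 30 mm (distance of any of elbow, junction_box, sealant, spanner from where it was at the start of the episode above 0.03 m).
It also fails if it takes over 54 s, if anything falls off the work surface, if the arm or the gripper's body presses on something with over 40 N, if the wrist force passes 120 N, or if a joint passes its speed limit or range.

## Robot

A 6-joint arm with a two-finger parallel gripper is mounted at the origin on the work surface. World frame = base frame: x ahead of the robot, y to its left, z up, the work surface at z = 0. Lengths are in m, angles in rad, forces in N, time in s.
With the tool pointing down it reaches from about 0.35 to 0.975 m from the base axis. Payload 4.9 kg.
Tool frame: the origin (TCP) lies on the centre line of the jaws, within the pads' length; the fingertips stand 8 mm ahead of it and the grasp point (between the pads) lies 11 mm behind it; z points along the fingers, y is the direction in which the jaws open and shut (so a half turn about z gives the same grasp; the last joint's range is limited). The gripper opens to 85 mm and grips with 20 to 120 N. Pads are 22 mm wide; open, the fingers measure 114 mm over their backs; the gripper's body (76 mm by 85 mm) begins 54 mm behind the grasp point. The pads swing forward as they close: fully open they stand 13 mm farther back than shut.
Start: joints at [1.074, 0.053, 1.613, -0, 1.476, -0.119], TCP at [0.231, 0.581, 0.239] pointing down, gripper open.
Joint ranges: [-3.01, 3.01], [-1.01, 2.22], [0.06, 2.58], [-1.02, 4.17], [0.09, 2.62], [-3.14, 3.14]. Speed limits (rad/s): [2.57, 2.57, 3.14, 3.14, 3.14, 3.14].

## Interface

Orientations are given as a unit quaternion [w, x, y, z].
In Python, from plant import manip gives the robot as it stands.
- The arm moves only by the tool step_arm, never from a script. Its argument "deltas" is a list of rows, each a list of 7 numbers: the shift along the tool's x, y, z in m, then the turn, a rotation vector about the tool's x, y, z in rad, then the gripper command: -1 is fully open, 1 is shut, values between are in proportion. In form: [[dx, dy, dz, ax, ay, az, hand], ...]. A call has 1 to 20 rows; each row is the pose to reach, as a shift and turn from the pose commanded when the call began, along the tool's axes at that moment; what a row does not reach only later rows make up. A row lasts 1/10 s, in which the tool goes at most 50 mm and 8.59 degrees, less where a joint would pass 70% of its speed; a pose out of reach is approached as far as the arm can. A call with a gripper value outside its range is refused whole. The fingers move at their own pace and stop on an object; the grip force is fixed at half the most. Time passes only in rows, so rows that repeat a pose let the fingers close. It gives the time, the measured TCP pose, the force and the opening at its end, in the units of the state.
- manip.state(): the state, without advancing time (a new reading comes with each control period).
- manip.grab_frame(name): name is "side" or "top"; returns the picture (420x560x3 uint8, red, green, blue); there is no depth.
- manip.get_calibration(name): a dict with "fov_y" (degrees; the focal length in pixels is half the picture's height over the tangent of half this angle, whatever the lens; pixels are square), "cx", "cy" (the principal point, pixels), "R" (3x3) and "t" (3): a world point X has camera coordinates R X + t. Camera axes: x right, y down, z forward; pixel columns grow to the right and rows downward; lengths in m; the calibration is good to about 2 mm. A picture is of the moment at which its call begins. get_calibration takes no time and is no camera call.
- manip.job_done(): hands the job in, once; it reports no verdict.
The state is a dict: "time": time; "joint_pos": joint angles; "joint_vel": joint speeds; "joint_efforts": joint torques, N m; "tool_pos": TCP position; "tool_rot": TCP orientation; "contact_force": force on the tool from outside, world axes, zero at the start; "ft_torque": the same for the moment, N m; "gripper_width": opening from 0.0 (shut) to 1.0 (fully open).
Only numpy, scipy, OpenCV 4.12 (cv2) and the standard library are available. Lean on these libraries where they do the work, as an engineer would, in place of code of your own. Each camera call takes 0.05 s, during which the arm holds its last target.

## Working session

There is one attempt and no reset: what is moved stays moved. The work goes in short steps, Python scripts to look and compute and a tool call to move; the robot and the scene stay as the last step left them, time stands still between calls to the robot, and variables do not carry over. Pictures are saved under pics/ and viewed, and the job is handed in when it is done.

Besides the shell and the picture viewer there is one more tool, called after ">>>" by a JSON object that holds its "api" and its "payload", one argument or row to a line. step_arm: Moves the arm, as the interface text tells. Its arguments: {"type":"object","properties":{"deltas":{"type":"array"}},"required":["deltas"]}

```bash
mkdir -p pics; ls
python3 - <<'E'
from plant import manip
import cv2
print(manip.state())
for n in("side","top"):
    im=manip.grab_frame(n); cv2.imwrite(f"pics/{n}0.png",im[...,::-1]); print(n,manip.get_calibration(n))
E
```

```text
pics
{'time': 0.0, 'joint_pos': array([ 1.07400301e+00,  5.33180475e-02,  1.61430284e+00, -1.20975911e-05,
        1.47597655e+00, -1.19016145e-01]), 'joint_vel': array([3.42424580e-04, 1.46963588e-03, 6.60465187e-05, 8.40635505e-04,
       1.78553338e-04, 2.61840048e-04]), 'joint_efforts': array([-5.91142343e-04, -3.93694675e+01, -3.70169413e+01, -2.18450882e-04,
        7.23719801e-03, -6.92221278e-06]), 'tool_pos': array([0.23025645, 0.58038927, 0.23808177]), 'tool_rot': array([-2.98048238e-04,  1.87766704e-01,  9.82213144e-01, -9.57070573e-04]), 'contact_force': array([ 0.4922816 , -0.20569748, -0.8228849 ]), 'ft_torque': array([ 0.03761841, -0.01864678, -0.0109787 ]), 'gripper_width': 1.0032398862820369}
side {'fov_y': 47.43593009818889, 'cx': 276.6441554241921, 'cy': 215.14902676373208, 'R': array([[ 0.79699912, -0.60395428, -0.00562387],
       [-0.47358285, -0.61912335, -0.62642283],
       [ 0.37484889,  0.50192181, -0.77946315]]), 't': array([-0.4495531 ,  0.32542815,  1.07989241])}
top {'fov_y': 51.283400104297144, 'cx': 280.1111827621474, 'cy': 206.812838517971, 'R': array([[-0.01766052, -0.99979423,  0.00998032],
       [-0.99668062,  0.01681036, -0.07965643],
       [ 0.07947227, -0.01135396, -0.99677241]]), 't': array([0.02263774, 0.59957005, 1.36014096])}
```

View pics/side0.png

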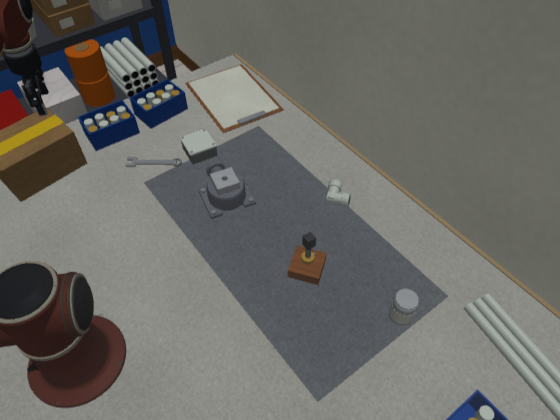

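View pics/top0.png

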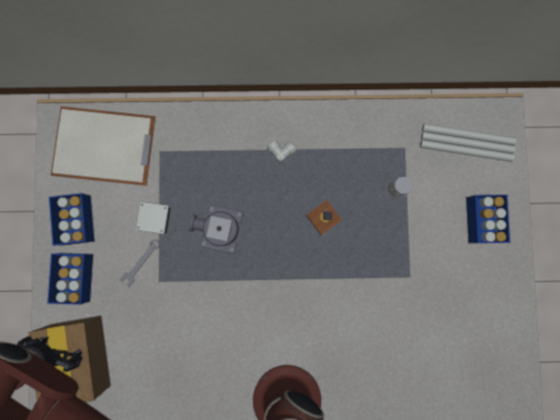

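The side view shows the gauge handle near (309,240), the collar at (308,257) and the casing bore near (225,179). The top view shows the handle near (327,216) and the bore at (219,229). I'll zoom in on both.

Run:
```python
import cv2,numpy as np
s=cv2.imread('pics/side0.png');t=cv2.imread('pics/top0.png')
def c(im,x,y,w=36):return cv2.resize(im[y-w:y+w,x-w:x+w],(396,300) if 0 else (290,290),interpolation=cv2.INTER_NEAREST)
a=np.vstack([np.hstack([c(s,308,255),c(s,226,185)]),np.hstack([c(t,325,218),c(t,219,229)])])
cv2.imwrite('pics/zoom0.png',a)
```

```text
(no output)
```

View pics/zoom0.png

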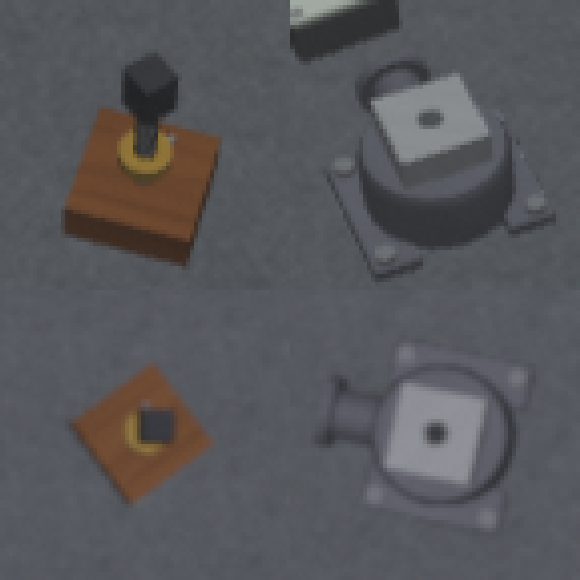

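```bash
cat > h.py <<'E'
import cv2,numpy as np
from plant import manip
def cal(n):
    c=manip.get_calibration(n);f=210/np.tan(np.radians(c['fov_y']/2));return f,c['cx'],c['cy'],np.array(c['R']),np.array(c['t'])
def ray(n,p):
    f,cx,cy,R,t=cal(n);d=R.T@np.array([(p[0]-cx)/f,(p[1]-cy)/f,1]);return -R.T@t,d
def plane(n,p,z):
    o,d=ray(n,p);return o+d*(z-o[2])/d[2]
def proj(n,X):
    f,cx,cy,R,t=cal(n);q=R@np.array(X)+t;return np.array([cx+f*q[0]/q[2],cy+f*q[1]/q[2]])
def tri(p,q):
    A=np.zeros((3,3));b=np.zeros(3)
    for n,x in(('side',p),('top',q)):
        o,d=ray(n,x);d/=np.linalg.norm(d);M=np.eye(3)-np.outer(d,d);A+=M;b+=M@o
    return np.linalg.solve(A,b)
E
python3 - <<'E'
from h import *
im={n:cv2.imread(f'pics/{n}0.png') for n in('side','top')}
def blob(n,box,f):
    x0,y0,x1,y1=box;c=cv2.resize(im[n][y0:y1,x0:x1],None,fx=8,fy=8,interpolation=cv2.INTER_CUBIC)
    m=f(c.astype(int)).astype(np.uint8)
    k,l,st,ce=cv2.connectedComponentsWithStats(m);i=1+st[1:,4].argmax()
    cn=cv2.findContours((l==i).astype(np.uint8),0,1)[0][0]
    r=cv2.minAreaRect(cn);conv=lambda p:(np.array(p)+.5)/8-.5+[x0,y0]
    return conv(ce[i]),conv(cv2.boxPoints(r)),st[i,4]/64,conv(cn[:,0])
br=lambda c:c.sum(2)/3
dark=lambda th:(lambda c:br(c)<th)
hole={}
for n,b in(('top',(212,222,226,237)),('side',(218,173,233,186))):
    ce,bx,a,_=blob(n,b,dark(115 if n=='top' else 130));hole[n]=ce;print(n,'hole',ce,a,plane(n,ce,.085))
print('tri',tri(hole['side'],hole['top']))
# block top
for n,b in(('top',(200,210,238,248)),('side',(200,160,245,195))):
    ce,bx,a,_=blob(n,b,lambda c:br(c)>130);print(n,'face',ce,a,plane(n,bx.mean(0),.085)); w=[plane(n,p,.085)[:2] for p in bx];print(np.round(w,4).tolist())
# handle
for n,b in(('top',(316,207,336,227)),('side',(300,228,320,248))):
    ce,bx,a,cn=blob(n,b,dark(55));print(n,'handle',ce,bx.round(1).tolist(),a)
    w=[plane(n,p,.138)[:2] for p in bx];print(np.round(w,4).tolist(),np.mean(w,0))
# wood and collar
hsv=lambda c:cv2.cvtColor(np.clip(c,0,255).astype(np.uint8),cv2.COLOR_BGR2HSV)
ce,bx,a,cn=blob('top',(300,195,350,242),lambda c:(hsv(c)[...,1]>90))
w=np.array([plane('top',p,.032)[:2] for p in bx]);print('stand',ce,a,w.round(4).tolist(),w.mean(0))
for n,b in(('top',(310,205,345,235)),('side',(290,245,325,270))):
    ce,bx,a,cn=blob(n,b,lambda c:(hsv(c)[...,0]>15)&(hsv(c)[...,0]<30)&(hsv(c)[...,1]>120));print('collar',n,ce,bx.round(1).tolist(),a)
E
```

```text
top hole [218.61475211 228.00166073] 24.109375 [0.53419909 0.19902491 0.085     ]
side hole [224.22082489 177.98146858] 30.828125 [0.53310231 0.19664373 0.085     ]
tri [0.53440723 0.19937623 0.08183637]
top face [218.4238424  228.05503225] 391.265625 [0.53427143 0.19950594 0.085     ]
[[0.5107, 0.237], [0.5727, 0.2227], [0.5579, 0.1619], [0.496, 0.1764]]
side face [224.267939   177.78188516] 322.109375 [0.5337925  0.19742213 0.085     ]
[[0.5107, 0.2342], [0.5788, 0.2196], [0.5565, 0.1612], [0.4906, 0.1761]]
top handle [324.1812201  215.43929426] [[323.7, 212.2], [325.1, 212.2], [325.1, 218.4], [323.7, 218.4]] 6.53125
[[0.573, -0.1126], [0.5729, -0.1166], [0.5548, -0.1161], [0.5548, -0.1121]] [ 0.56388367 -0.11433077]
side handle [308.43182333 242.69325211] [[300.9, 246.9], [302.4, 235.9], [315.8, 237.8], [314.3, 248.8]] 103.5625
[[0.5306, -0.1382], [0.5532, -0.1159], [0.5747, -0.139], [0.5518, -0.1609]] [ 0.55257963 -0.13848036]
stand [323.06462098 217.49140752] 539.625 [[0.5734, -0.0686], [0.6195, -0.1341], [0.5553, -0.1787], [0.5096, -0.1132]] [ 0.56447163 -0.12366995]
collar top [322.45093635 217.91474219] [[316.5, 215.5], [322.3, 211.1], [329.1, 220.3], [323.3, 224.6]] 46.515625
collar side [307.27360625 257.65809253] [[300.0, 262.9], [300.8, 250.1], [314.8, 250.9], [314.0, 263.7]] 107.0625
```

Run:
```python
from h import *
s=cv2.imread('pics/side0.png').astype(int);t=cv2.imread('pics/top0.png').astype(int)
print(t[208:225,318:336].sum(2)//3);print('R-B');print((t[208:225,318:336,2]-t[208:225,318:336,0]))
print(s[230:262,298:320].sum(2)//3)
print(proj('side',[.5645,-.1237,.138]),proj('top',[.5645,-.1237,.138]),proj('side',[.5645,-.1237,.103]))
```

```text
[[ 78  77  78  78  76  76  79  79  80  81  81  82  81  80  81  85  88  88]
 [ 78  78  78  77  76  78  86  89  83  82  81  82  80  78  78  81  87  90]
 [ 77  77  75  76  76  78  87  92  84  80  80  81  79  77  76  79  83  88]
 [ 76  75  77  78  78  73  75  78  73  72  72  75  74  71  73  77  80  83]
 [ 76  77  80  85  81  65  56  62  62  62  63  63  64  66  72  75  76  79]
 [ 77  80  87  96  90  66  52  58  60  60  59  60  61  64  70  75  77  78]
 [ 79  82  94 105  94  68  52  58  61  60  60  60  60  63  69  75  77  77]
 [ 79  84  99 107  96  69  52  57  60  59  59  60  60  62  69  76  77  78]
 [ 80  85  99 108  97  67  51  57  59  60  61  61  60  62  69  76  79  78]
 [ 81  87  99 109  96  67  52  57  60  59  60  60  60  62  70  78  79  78]
 [ 82  83  97 108  97  70  51  55  57  58  58  58  58  62  71  77  76  75]
 [ 80  81  90 103 101  81  67  64  66  65  64  59  59  66  73  76  75  74]
 [ 79  78  81  92  99  98  95  95  93  90  84  75  70  71  74  74  75  76]
 [ 79  77  75  79  87  95 102 106 101  93  86  79  76  74  74  76  77  79]
 [ 77  76  74  74  77  81  86  89  89  83  78  75 
[... 3510 characters left out ...]
51  60  55  53  64 100 104 103  88  73
   72  72  73  74]
 [ 76  76  76  88 102 104 104  67  53  57  56  62  78 100 104 104  90  75
   73  73  72  72]
 [ 76  77  77  77 101 105 105  89  70  68  67  62  93 103 104 104  89  77
   75  74  74  73]
 [ 76  76  76  58  93 106 106 106  95  86  91  80 100 104 106 100  80  77
   77  76  76  77]
 [ 73  75  75  61  74  95 104 106 104 104 104 105 105 106 103  82  72  76
   76  77  77  77]
 [ 71  72  72  67  56  72  91  98 101 104 105 105 103  96  84  63  71  77
   77  76  78  76]
 [ 71  72  71  71  62  59  65  75  84  92  93  90  87  65  63  68  75  77
   77  77  77  77]]
[308.29539018 235.69845509] [327.59558027 215.04357232] [307.6258361  244.33037944]
```

```bash
cat >> h.py <<'E'
from scipy.spatial.transform import Rotation as Ro
def delta(X,yaw_jaw=None,cmd=None):
    s=manip.state();q=s['tool_rot'];R=Ro.from_quat(np.r_[q[1:],q[0]])
    d=R.inv().apply(np.array(X)-(s['tool_pos'] if cmd is None else cmd))
    y=R.as_matrix()[:,1]; rv=None
    if yaw_jaw is not None:
        yd=np.array([np.cos(yaw_jaw),np.sin(yaw_jaw),0]); yd=yd*np.sign(yd@y)
        Z=np.array([0,0,-1.]);T=np.c_[np.cross(yd,Z),yd,Z]
        rv=(R.inv()*Ro.from_matrix(T)).as_rotvec()
    return d,rv
E
python3 - <<'E'
from h import *
w=np.array([plane('side',p,.138)[:2] for p in [(310.3,231.6),(302,237),(308,242.2),(315.3,237.4)]])
print(w,w.mean(0)); e=np.diff(np.r_[w,w[:1]],axis=0);print(np.degrees(np.arctan2(e[:,1],e[:,0])),np.linalg.norm(e,axis=1))
print(delta([.5645,-.1237,.2],np.pi/2))
print(tri((308.6,236.9),(327.8,214.9)))
E
```

```text
[[ 0.5759093  -0.11730668]
 [ 0.55038187 -0.11766749]
 [ 0.55202922 -0.13773601]
 [ 0.5743735  -0.13746174]] [ 0.56317347 -0.12754298]
[-179.19023524  -85.30734035    0.70325256   85.64251533] [0.02552998 0.02013602 0.02234596 0.02021349]
(array([-0.570392  , -0.53114219,  0.03904035]), array([-0.00182481, -0.00058233, -0.37776916]))
[ 0.56502652 -0.12471169  0.13391856]
```

>>> {"api": "step_arm", "payload": {
  "deltas": [
    [-0.57,-0.531,0.039,0,0,-0.378,-1],
    [-0.57,-0.531,0.039,0,0,-0.378,-1],
    [-0.57,-0.531,0.039,0,0,-0.378,-1],
    [-0.57,-0.531,0.039,0,0,-0.378,-1],
    [-0.57,-0.531,0.039,0,0,-0.378,-1],
    [-0.57,-0.531,0.039,0,0,-0.378,-1],
    [-0.57,-0.531,0.039,0,0,-0.378,-1],
    [-0.57,-0.531,0.039,0,0,-0.378,-1],
    [-0.57,-0.531,0.039,0,0,-0.378,-1],
    [-0.57,-0.531,0.039,0,0,-0.378,-1],
    [-0.57,-0.531,0.039,0,0,-0.378,-1],
    [-0.57,-0.531,0.039,0,0,-0.378,-1],
    [-0.57,-0.531,0.039,0,0,-0.378,-1],
    [-0.57,-0.531,0.039,0,0,-0.378,-1],
    [-0.57,-0.531,0.039,0,0,-0.378,-1],
    [-0.57,-0.531,0.039,0,0,-0.378,-1],
    [-0.57,-0.531,0.039,0,0,-0.378,-1],
    [-0.57,-0.531,0.039,0,0,-0.378,-1],
    [-0.57,-0.531,0.039,0,0,-0.378,-1],
    [-0.57,-0.531,0.039,0,0,-0.378,-1]
  ]
}}

```text
time: 2.1
tool_pos: [0.5641, -0.1217, 0.2003]
tool_rot: [-0.0, -0.001, 1.0, 0.0]
contact_force: [-0.3, -0.2, 0.2]
gripper_width: 0.995
```

Run:
```python
from h import *
s=manip.state();print(s['time'],s['tool_pos'],s['tool_rot'],s['joint_pos'],s['contact_force'])
print(delta([.5647,-.124,.112],np.pi/2))
```

```text
2.1 [ 0.56410312 -0.12165033  0.20030215] [-4.39644454e-05 -8.89491567e-04  9.99999600e-01  8.75789292e-05] [-3.41401447e-01 -3.35796202e-02  1.76558883e+00  1.37260345e-04
  1.40972507e+00 -1.91399878e+00] [-0.27638054 -0.15664222  0.20808812]
(array([-0.00060045, -0.00236621,  0.08830168]), array([ 1.75157882e-04, -8.79289025e-05,  1.77898337e-03]))
```

>>> {"api": "step_arm", "payload": {
  "deltas": [
    [-0.0006,-0.0023,0.03,0,0,0,-1],
    [-0.0006,-0.0023,0.06,0,0,0,-1],
    [-0.0006,-0.0023,0.08,0,0,0,-1],
    [-0.0006,-0.0023,0.088,0,0,0,-1],
    [-0.0006,-0.0023,0.088,0,0,0,-1],
    [-0.0006,-0.0023,0.088,0,0,0,-1],
    [-0.0006,-0.0023,0.088,0,0,0,-1]
  ]
}}

```text
time: 2.8
tool_pos: [0.5662, -0.1254, 0.1143]
tool_rot: [0.001, -0.0, 1.0, -0.001]
contact_force: [0.0, -0.5, 0.1]
gripper_width: 1.0
```

Run:
```python
from h import *
s=manip.state();print(s['time'],s['tool_pos'],s['contact_force'])
a=[]
for n,c in(('side',(300,240)),('top',(325,215))):
    im=manip.grab_frame(n)[...,::-1];x,y=c;a.append(cv2.resize(im[y-40:y+40,x-40:x+40],(400,400),interpolation=2))
cv2.imwrite('pics/g1.png',np.hstack(a))
```

```text
2.8 [ 0.56618885 -0.12540267  0.11427111] [ 0.00985133 -0.50666745  0.09342723]
```

View pics/g1.png

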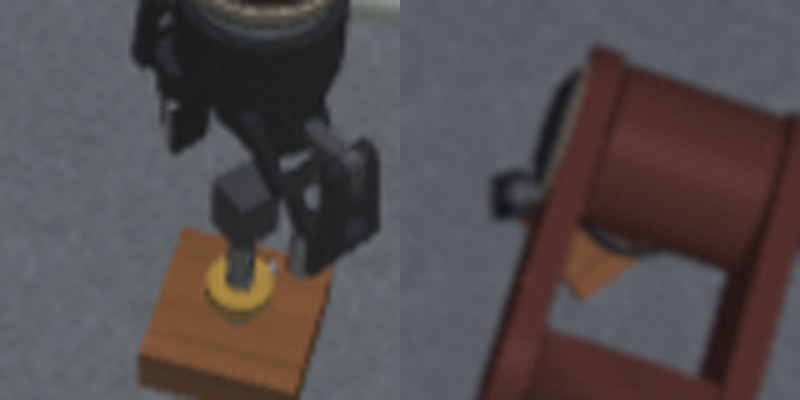

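The side view shows the open jaws straddling the handle, at about (245,200) in the crop. I'll close them now.

>>> {"api": "step_arm", "payload": {
  "deltas": [
    [0,0,0,0,0,0,0],
    [0,0,0,0,0,0,0.2],
    [0,0,0,0,0,0,1],
    [0,0,0,0,0,0,1],
    [0,0,0,0,0,0,1],
    [0,0,0,0,0,0,1],
    [0,0,0,0,0,0,1],
    [0,0,0,0,0,0,1],
    [0,0,0,0,0,0,1],
    [0,0,0,0,0,0,1]
  ]
}}

```text
time: 3.9
tool_pos: [0.5652, -0.1254, 0.1125]
tool_rot: [0.0, -0.0, 1.0, -0.0]
contact_force: [0.2, -1.0, 1.6]
gripper_width: 0.275
```

>>> {"api": "step_arm", "payload": {
  "deltas": [
    [0,0,0,0,0,0,1],
    [0,0,0,0,0,0,1]
  ]
}}

```text
time: 4.1
tool_pos: [0.5652, -0.1253, 0.1124]
tool_rot: [0.0, -0.0, 1.0, -0.0]
contact_force: [0.6, -1.5, 1.4]
gripper_width: 0.271
```

>>> {"api": "step_arm", "payload": {
  "deltas": [
    [0,0,-0.01,0,0,0,1],
    [0,0,-0.03,0,0,0,1],
    [0,0,-0.05,0,0,0,1],
    [0,0,-0.08,0,0,0,1],
    [0,0,-0.11,0,0,0,1],
    [0,0,-0.12,0,0,0,1],
    [0,0,-0.12,0,0,0,1],
    [0,0,-0.12,0,0,0,1]
  ]
}}

```text
time: 4.9
tool_pos: [0.5643, -0.1248, 0.2306]
tool_rot: [-0.001, -0.0, 1.0, 0.001]
contact_force: [0.5, -0.0, -1.3]
gripper_width: 0.27
```

Run:
```python
from h import *
s=manip.state();print(s['time'],s['tool_pos'],s['contact_force'])
print(delta([.534,.1985,.235],np.pi/2))
```

```text
4.9 [ 0.56427563 -0.12482834  0.23059283] [ 0.50114191 -0.02916093 -1.25297556]
(array([ 0.0302084 ,  0.32333994, -0.00399878]), array([ 0.00103416, -0.0024473 ,  0.00023973]))
```

>>> {"api": "step_arm", "payload": {
  "deltas": [
    [0.003,0.03,-0.004,0,0,0,1],
    [0.006,0.065,-0.004,0,0,0,1],
    [0.01,0.105,-0.004,0,0,0,1],
    [0.013,0.145,-0.004,0,0,0,1],
    [0.017,0.185,-0.004,0,0,0,1],
    [0.021,0.225,-0.004,0,0,0,1],
    [0.025,0.265,-0.004,0,0,0,1],
    [0.028,0.295,-0.004,0,0,0,1],
    [0.029,0.313,-0.004,0,0,0,1],
    [0.0302,0.3233,-0.004,0,0,0,1],
    [0.0302,0.3233,-0.004,0,0,0,1],
    [0.0302,0.3233,-0.004,0,0,0,1],
    [0.0302,0.3233,-0.004,0,0,0,1],
    [0.0302,0.3233,-0.004,0,0,0,1]
  ]
}}

```text
time: 6.3
tool_pos: [0.535, 0.1972, 0.2362]
tool_rot: [-0.0, 0.001, 1.0, -0.0]
contact_force: [0.6, -0.0, -2.2]
gripper_width: 0.275
```

Run:
```python
from h import *
s=manip.state();print(s['time'],s['tool_pos'],s['tool_rot'],s['contact_force'])
a=[]
for n,c in(('side',(225,160)),('top',(219,229))):
    im=manip.grab_frame(n)[...,::-1];cv2.imwrite(f'pics/{n}2.png',im);x,y=c;a.append(cv2.resize(im[y-40:y+40,x-40:x+40],(400,400),interpolation=2))
cv2.imwrite('pics/g2.png',np.hstack(a))
```

```text
6.3 [0.53501092 0.19715266 0.23623779] [-2.62099041e-05  5.98458869e-04  9.99999815e-01 -1.02956637e-04] [ 0.60127674 -0.01584968 -2.20836031]
```

View pics/g2.png

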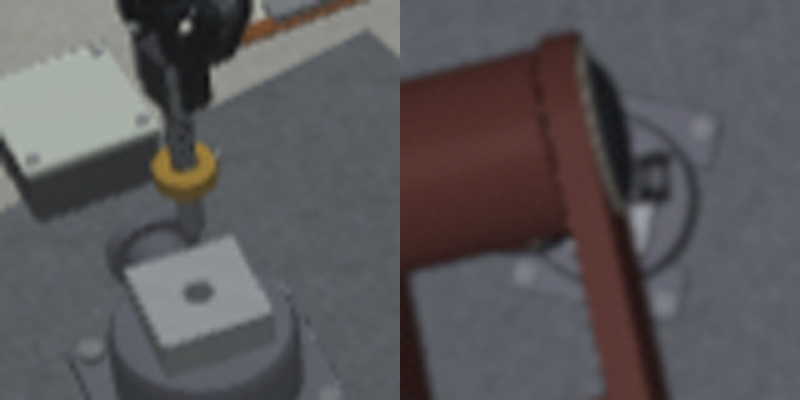

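Run:
```python
from h import *
for z in (.132,.16,.2,.22,.085): print(z,proj('side',[.535,.1972,z]))
im=cv2.imread('pics/side2.png')
c=im[128:185,208:240];c=cv2.resize(c,None,fx=12,fy=10,interpolation=2);cv2.imwrite('pics/z2.png',c)
g=im.sum(2)//3
for y in range(138,170,1):print(y,g[y,212:234])
```

```text
0.132 [223.09857353 165.45387494]
0.16 [222.10718368 157.90754243]
0.2 [220.62955904 146.660053  ]
0.22 [219.86214199 140.81857272]
0.085 [224.68860843 177.55701686]
138 [151 116  59  36  34  35  42  64  61  34  29  27  28  28  28  98 139 145
 143 134 127 110]
139 [168 146 105  57  37  35  46  64  68  38  30  28  32  30  28  86 135 136
 128 110  93  90]
140 [169 157 141 107  57  36  44  63  67  39  29  28  31  30  52 107 126 112
  92  89  90  90]
141 [170 170 152 145 109  57  39  63  67  44  28  27  50  51  80 106  96  92
  91  92  93  92]
142 [163 158 158 147 145  86  44  60  67  57  42  51  79  83  89  90  90  92
  94  93  93  93]
143 [141 128 135 153 145 103  57  52  63  64  59  74  87  91  93  92  91  92
  93  93  91  91]
144 [134 128 138 167 149 117  67  54  57  51  57  66  88  92  91  91  93  92
  91  91  91  91]
145 [154 151 159 154 142 116  67  58  61  55  45  63  90  93  93  91  92  90
  92  93  93  90]
146 [155 146 128 107  91 106  63  65  63  61  53  62  91  94  93  95  94  92
  92  93  92  91]
147 [111  93  77  67  73  90  56  65  58  46  62  64  89  92  93  94  93  93
  
[... 1152 characters left out ...]
 93 95 95 94 76 68 68 67 64 73 90 92 90 92 92 93 92 91]
162 [93 92 92 94 95 93 92 90 76 67 68 66 65 68 90 91 92 93 92 93 94 92]
163 [92 96 96 93 91 86 84 82 70 66 67 66 64 67 88 91 91 93 92 93 95 93]
164 [92 92 86 78 74 66 63 64 57 65 67 66 65 62 88 91 91 91 91 93 94 93]
165 [83 76 58 55 61 61 61 59 55 62 67 68 64 67 89 92 91 89 90 91 95 95]
166 [58 61 63 71 80 82 80 73 65 59 64 65 65 80 87 90 92 91 99 97 93 93]
167 [ 61  76  81  92  95  94  92  88  79  66  59  58  61  86  89 100 101 113
 127 123  97  93]
168 [ 75  87  92  94  95  95  94  90  84  78  61  57  72  98 112 126 128 142
 144 145 111  94]
169 [ 82  88  91  93  95  95  95  92  90  93  84  98 115 127 142 145 144 144
 144 145 131 100]
```

View pics/z2.png

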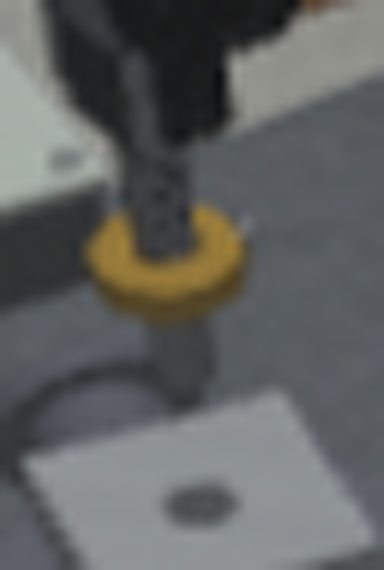

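>>> {"api": "step_arm", "payload": {
  "deltas": [
    [0,0,0,0,0,0,1]
  ]
}}

```text
time: 6.5
tool_pos: [0.535, 0.1977, 0.2364]
tool_rot: [0.0, 0.0, 1.0, -0.0]
contact_force: [0.3, 0.6, -2.0]
gripper_width: 0.271
```

>>> {"api": "step_arm", "payload": {
  "deltas": [
    [0,0,0,0,0,0,1]
  ]
}}

```text
time: 6.6
tool_pos: [0.5349, 0.1979, 0.2364]
tool_rot: [0.0, 0.0, 1.0, 0.0]
contact_force: [0.7, -0.3, -1.7]
gripper_width: 0.274
```

>>> {"api": "step_arm", "payload": {
  "deltas": [
    [0,0,0,0,0,0,1]
  ]
}}

```text
time: 6.7
tool_pos: [0.5348, 0.198, 0.2364]
tool_rot: [0.0, -0.0, 1.0, 0.0]
contact_force: [-0.3, -0.5, -2.5]
gripper_width: 0.27
```

>>> {"api": "step_arm", "payload": {
  "deltas": [
    [0,0,0,0,0,0,1]
  ]
}}

```text
time: 6.8
tool_pos: [0.5348, 0.1981, 0.2363]
tool_rot: [0.0, -0.0, 1.0, 0.0]
contact_force: [0.5, -0.6, -1.6]
gripper_width: 0.271
```

>>> {"api": "step_arm", "payload": {
  "deltas": [
    [0.0005,-0.0003,0.015,0,0,0,1],
    [0.0005,-0.0003,0.03,0,0,0,1],
    [0.0005,-0.0003,0.038,0,0,0,1],
    [0.0005,-0.0003,0.038,0,0,0,1],
    [0.0005,-0.0003,0.038,0,0,0,1],
    [0.0005,-0.0003,0.038,0,0,0,1],
    [0.0005,-0.0003,0.038,0,0,0,1],
    [0.0005,-0.0003,0.038,0,0,0,1]
  ]
}}

```text
time: 7.6
tool_pos: [0.5347, 0.1979, 0.199]
tool_rot: [0.001, -0.0, 1.0, 0.0]
contact_force: [-0.2, -0.2, -1.7]
gripper_width: 0.273
```

Run:
```python
from h import *
s=manip.state();p=s['tool_pos'];print(s['time'],p,s['tool_rot'],s['contact_force'])
im=manip.grab_frame('side')[...,::-1];cv2.imwrite('pics/side3.png',im)
c=cv2.resize(im[140:195,205:245],None,fx=14,fy=10,interpolation=2);cv2.imwrite('pics/z3.png',c)
g=im.sum(2)//3
for y in range(168,186):print(y,g[y,214:236])
for dz in(.1044,.09,.075):print(proj('side',[p[0],p[1],p[2]-dz]))
```

```text
7.6 [0.53465447 0.19788656 0.19901933] [ 5.85672966e-04 -1.17680111e-04  9.99999812e-01  1.39654345e-04] [-0.22226684 -0.18005995 -1.65879688]
168 [ 92  94  95  85  73  66  64  65  65  65  63  65  69  98 121 143 146 147
 112  96  95  95]
169 [ 92  94  95  95  90  82  72  65  64  65  64  65  86 140 146 146 146 145
 132 101  92  92]
170 [ 90  93  94  96 105 109 110  84  69  66  64  64  98 141 148 147 147 147
 147 111  94  92]
171 [ 93 102 109 116 128 136 144 110  73  68  67  65  92 139 146 145 146 146
 147 132  99  95]
172 [119 129 138 146 147 147 147 109  72  67  68  66  74 138 146 146 145 145
 146 146 111  95]
173 [148 148 148 147 148 148 148 115  74  67  68  65  63 138 146 146 146 146
 145 145 131  99]
174 [149 148 148 148 148 147 148 135  79  67  68  66  70 139 147 147 147 146
 147 146 146 114]
175 [150 149 149 149 150 150 149 149 101  76  69  67  90 141 147 147 148 148
 148 148 147 134]
176 [148 148 148 148 148 148 149 146 120  89  74  74 101 140 148 148 148 148
 148 148 147 148]
177 [147 146 147 147 147 148 147 136 104  84  79  84  88 119 145 149 149 149
 148 150 148 149]
178 [146 146 146 146 147 147 147 124  87  81  83  84  82 103 144 148 148 148
 147 148 148 149]
179 [146 145 145 146 146 146 146 134  97  82  82  84  93 126 144 147 147 146
 146 148 148 148]
180 [145 147 148 147 147 147 146 146 126 111 110 110 123 143 146 146 147 146
 146 146 146 146]
181 [143 148 148 149 149 148 148 148 146 147 147 147 146 146 146 146 145 145
 145 146 147 146]
182 [133 147 148 149 148 149 148 147 148 148 149 147 148 148 147 147 147 147
 146 147 147 146]
183 [106 143 148 148 148 148 148 148 148 149 148 148 149 148 148 148 148 148
 148 143 137 130]
184 [ 96 131 147 148 149 149 149 149 148 148 148 147 149 148 148 148 143 139
 132 119 106  86]
185 [ 74 106 142 147 147 147 147 147 148 148 148 148 148 140 138 131 118 106
  85  82  83  82]
[224.12648073 175.04608503]
[223.64126879 171.36804126]
[223.12681174 167.46831121]
```

View pics/z3.png

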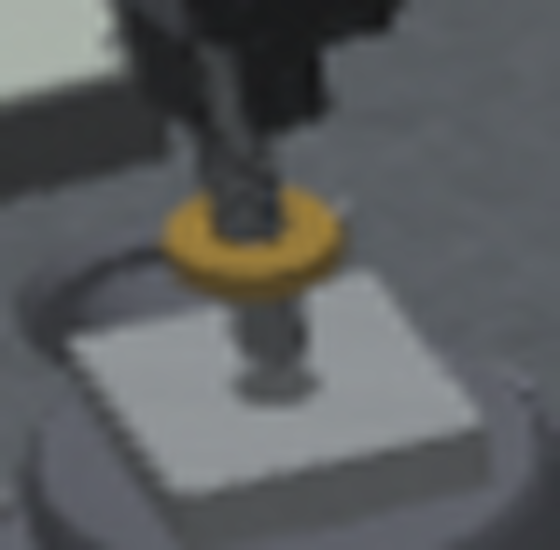

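>>> {"api": "step_arm", "payload": {
  "deltas": [
    [0.0005,0.0003,0,0,0,0,1],
    [0.0005,0.0003,0.004,0,0,0,1],
    [0.0005,0.0003,0.008,0,0,0,1],
    [0.0005,0.0003,0.011,0,0,0,1],
    [0.0005,0.0003,0.012,0,0,0,1],
    [0.0005,0.0003,0.012,0,0,0,1]
  ]
}}

```text
time: 8.25
tool_pos: [0.5336, 0.198, 0.1858]
tool_rot: [-0.0, -0.0, 1.0, -0.0]
contact_force: [-0.9, 0.1, -1.7]
gripper_width: 0.273
```

>>> {"api": "step_arm", "payload": {
  "deltas": [
    [0,0,0.001,0,0,0,1],
    [0,0,0.002,0,0,0,1],
    [0,0,0.003,0,0,0,1],
    [0,0,0.003,0,0,0,1]
  ]
}}

```text
time: 8.65
tool_pos: [0.5337, 0.1981, 0.1831]
tool_rot: [-0.0, -0.0, 1.0, -0.0]
contact_force: [-0.4, 0.1, -2.7]
gripper_width: 0.275
```

>>> {"api": "step_arm", "payload": {
  "deltas": [
    [0,0,0.002,0,0,0,1],
    [0,0,0.004,0,0,0,1],
    [0,0,0.006,0,0,0,1],
    [0,0,0.008,0,0,0,1],
    [0,0,0.008,0,0,0,1]
  ]
}}

```text
time: 9.15
tool_pos: [0.5336, 0.198, 0.1748]
tool_rot: [-0.0, -0.0, 1.0, -0.0]
contact_force: [-0.5, 0.3, -2.0]
gripper_width: 0.267
```

>>> {"api": "step_arm", "payload": {
  "deltas": [
    [0,0,0.002,0,0,0,1],
    [0,0,0.004,0,0,0,1],
    [0,0,0.006,0,0,0,1],
    [0,0,0.008,0,0,0,1],
    [0,0,0.008,0,0,0,1]
  ]
}}

```text
time: 9.65
tool_pos: [0.5335, 0.198, 0.1668]
tool_rot: [-0.0, -0.0, 1.0, -0.0]
contact_force: [-0.4, 0.8, -1.9]
gripper_width: 0.271
```

>>> {"api": "step_arm", "payload": {
  "deltas": [
    [0,0,0.002,0,0,0,1],
    [0,0,0.004,0,0,0,1],
    [0,0,0.006,0,0,0,1],
    [0,0,0.006,0,0,0,1]
  ]
}}

```text
time: 10.05
tool_pos: [0.5336, 0.198, 0.1608]
tool_rot: [-0.0, -0.0, 1.0, -0.0]
contact_force: [0.3, 0.4, -2.3]
gripper_width: 0.273
```

>>> {"api": "step_arm", "payload": {
  "deltas": [
    [0,0,0.001,0,0,0,1],
    [0,0,0.002,0,0,0,1],
    [0,0,0.003,0,0,0,1],
    [0,0,0.004,0,0,0,1]
  ]
}}

```text
time: 10.45
tool_pos: [0.5338, 0.1981, 0.1573]
tool_rot: [0.0, -0.0, 1.0, 0.0]
contact_force: [-0.8, 0.5, -2.5]
gripper_width: 0.274
```

>>> {"api": "step_arm", "payload": {
  "deltas": [
    [0,0,0.001,0,0,0,1],
    [0,0,0.002,0,0,0,1],
    [0,0,0.003,0,0,0,1],
    [0,0,0.004,0,0,0,1]
  ]
}}

```text
time: 10.85
tool_pos: [0.5338, 0.1981, 0.1532]
tool_rot: [-0.0, -0.0, 1.0, 0.0]
contact_force: [0.1, 0.5, -2.3]
gripper_width: 0.271
```

>>> {"api": "step_arm", "payload": {
  "deltas": [
    [0,0,0.001,0,0,0,1],
    [0,0,0.002,0,0,0,1],
    [0,0,0.003,0,0,0,1],
    [0,0,0.004,0,0,0,1]
  ]
}}

```text
time: 11.25
tool_pos: [0.534, 0.1981, 0.1499]
tool_rot: [0.0, -0.0, 1.0, 0.0]
contact_force: [-1.4, -0.8, 2.8]
gripper_width: 0.27
```

>>> {"api": "step_arm", "payload": {
  "deltas": [
    [0,0,0.0005,0,0,0,1],
    [0,0,0.001,0,0,0,1],
    [0,0,0.0015,0,0,0,1],
    [0,0,0.002,0,0,0,1]
  ]
}}

```text
time: 11.65
tool_pos: [0.534, 0.1981, 0.1474]
tool_rot: [0.0, -0.0, 1.0, 0.0]
contact_force: [-0.7, -1.2, 2.5]
gripper_width: 0.271
```

>>> {"api": "step_arm", "payload": {
  "deltas": [
    [0,0,0.0005,0,0,0,1],
    [0,0,0.001,0,0,0,1],
    [0,0,0.001,0,0,0,1]
  ]
}}

```text
time: 11.95
tool_pos: [0.5339, 0.1981, 0.1463]
tool_rot: [0.0, -0.0, 1.0, 0.0]
contact_force: [-0.1, -1.5, 2.4]
gripper_width: 0.272
```

>>> {"api": "step_arm", "payload": {
  "deltas": [
    [0,0,0.0005,0,0,0,1],
    [0,0,0.001,0,0,0,1],
    [0,0,0.001,0,0,0,1]
  ]
}}

```text
time: 12.25
tool_pos: [0.5339, 0.1981, 0.1453]
tool_rot: [0.0, -0.0, 1.0, 0.0]
contact_force: [0.0, 0.0, 1.2]
gripper_width: 0.275
```

>>> {"api": "step_arm", "payload": {
  "deltas": [
    [0,0,0.0005,0,0,0,1],
    [0,0,0.001,0,0,0,1],
    [0,0,0.001,0,0,0,1]
  ]
}}

```text
time: 12.55
tool_pos: [0.5339, 0.1981, 0.1443]
tool_rot: [0.0, -0.0, 1.0, 0.0]
contact_force: [0.4, -0.5, 2.1]
gripper_width: 0.276
```

>>> {"api": "step_arm", "payload": {
  "deltas": [
    [0,0,0.0005,0,0,0,1],
    [0,0,0.001,0,0,0,1],
    [0,0,0.001,0,0,0,1]
  ]
}}

```text
time: 12.85
tool_pos: [0.5339, 0.1981, 0.1433]
tool_rot: [0.0, -0.0, 1.0, -0.0]
contact_force: [1.1, -0.5, 2.5]
gripper_width: 0.272
```

>>> {"api": "step_arm", "payload": {
  "deltas": [
    [0,0,0.0005,0,0,0,1],
    [0,0,0.001,0,0,0,1],
    [0,0,0.001,0,0,0,1]
  ]
}}

```text
time: 13.15
tool_pos: [0.534, 0.1981, 0.1429]
tool_rot: [0.0, -0.0, 1.0, -0.0]
contact_force: [-0.8, -1.3, 4.9]
gripper_width: 0.274
```

>>> {"api": "step_arm", "payload": {
  "deltas": [
    [0,0,0.0005,0,0,0,1],
    [0,0,0.001,0,0,0,1],
    [0,0,0.001,0,0,0,1]
  ]
}}

```text
time: 13.45
tool_pos: [0.5342, 0.1981, 0.1428]
tool_rot: [0.0, -0.0, 1.0, -0.0]
contact_force: [-2.3, -2.1, 9.2]
gripper_width: 0.272
```

>>> {"api": "step_arm", "payload": {
  "deltas": [
    [0,0,0,0,0,0,1],
    [0,0,0,0,0,0,1],
    [0,0,0,0,0,0,1]
  ]
}}

```text
time: 13.75
tool_pos: [0.5342, 0.1981, 0.1428]
tool_rot: [0.0, -0.0, 1.0, -0.0]
contact_force: [-1.9, -1.0, 8.6]
gripper_width: 0.276
```

>>> {"api": "step_arm", "payload": {
  "deltas": [
    [0,0,0.0003,0,0,0,1],
    [0,0,0.0003,0,0,0,1],
    [0,0,0.0003,0,0,0,1],
    [0,0,0.0003,0,0,0,1],
    [0,0,0.0003,0,0,0,1],
    [0,0,0.0003,0,0,0,1],
    [0,0,0.0003,0,0,0,1],
    [0,0,0.0003,0,0,0,1],
    [0,0,0.0003,0,0,0,1],
    [0,0,0.0003,0,0,0,1],
    [0,0,0.0003,0,0,0,1],
    [0,0,0.0003,0,0,0,1],
    [0,0,0.0003,0,0,0,1],
    [0,0,0.0003,0,0,0,1],
    [0,0,0.0003,0,0,0,1]
  ]
}}

```text
time: 15.25
tool_pos: [0.5342, 0.1982, 0.1428]
tool_rot: [0.0, -0.0, 1.0, -0.0]
contact_force: [-2.3, -0.6, 10.3]
gripper_width: 0.27
```

Run:
```python
from h import *
s=manip.state();print(s['time'],s['tool_pos'],s['tool_rot'],s['contact_force'],s['ft_torque'])
im=manip.grab_frame('side')[...,::-1]
c=cv2.resize(im[140:200,200:250],None,fx=10,fy=10,interpolation=2);cv2.imwrite('pics/z4.png',c)
```

```text
15.25 [0.534208   0.19815665 0.14281872] [ 3.75437948e-04 -1.73909148e-04  9.99999914e-01 -3.06659451e-05] [-2.30047572 -0.59724004 10.27728062] [-0.35401286  0.6206181  -0.00230528]
```

View pics/z4.png

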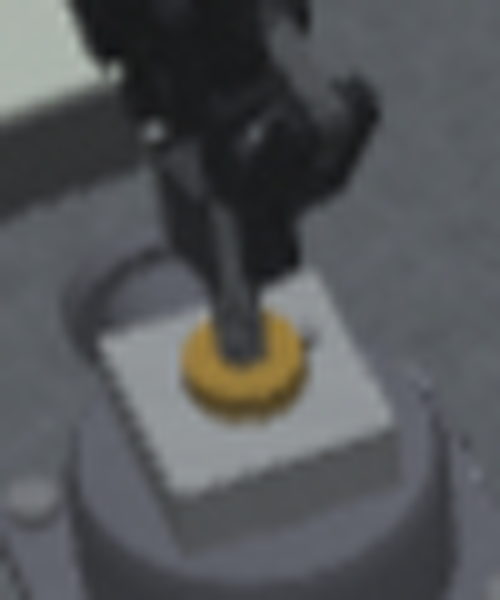

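The rod is on the floor (z has stopped, 10 N) and the collar sits on the face at crop (243,365). I'll ease the press, then open.

>>> {"api": "step_arm", "payload": {
  "deltas": [
    [0,0,-0.0005,0,0,0,1],
    [0,0,-0.001,0,0,0,1],
    [0,0,-0.001,0,0,0,1]
  ]
}}

```text
time: 15.6
tool_pos: [0.5341, 0.1981, 0.1429]
tool_rot: [0.0, -0.0, 1.0, 0.0]
contact_force: [-1.8, -0.6, 6.4]
gripper_width: 0.272
```

>>> {"api": "step_arm", "payload": {
  "deltas": [
    [0,0,-0.0005,0,0,0,1],
    [0,0,-0.0007,0,0,0,1],
    [0,0,-0.0007,0,0,0,1]
  ]
}}

```text
time: 15.9
tool_pos: [0.534, 0.1981, 0.1429]
tool_rot: [0.0, -0.0, 1.0, 0.0]
contact_force: [-0.6, -1.1, 5.1]
gripper_width: 0.273
```

>>> {"api": "step_arm", "payload": {
  "deltas": [
    [0,0,0,0,0,0,-0.2],
    [0,0,0,0,0,0,-0.2],
    [0,0,0,0,0,0,-0.2],
    [0,0,0,0,0,0,-0.5],
    [0,0,0,0,0,0,-0.5],
    [0,0,0,0,0,0,-1],
    [0,0,0,0,0,0,-1],
    [0,0,0,0,0,0,-1],
    [0,0,0,0,0,0,-1]
  ]
}}

```text
time: 16.8
tool_pos: [0.5338, 0.1981, 0.1428]
tool_rot: [0.0, -0.0, 1.0, 0.0]
contact_force: [-0.2, 0.6, -0.2]
gripper_width: 0.999
```

>>> {"api": "step_arm", "payload": {
  "deltas": [
    [0,0,-0.01,0,0,0,-1],
    [0,0,-0.03,0,0,0,-1],
    [0,0,-0.06,0,0,0,-1],
    [0,0,-0.1,0,0,0,-1],
    [0,0,-0.13,0,0,0,-1],
    [0,0,-0.15,0,0,0,-1],
    [0,0,-0.15,0,0,0,-1],
    [0,0,-0.15,0,0,0,-1]
  ]
}}

```text
time: 17.6
tool_pos: [0.5338, 0.1981, 0.2928]
tool_rot: [0.0, -0.0, 1.0, 0.0]
contact_force: [-0.0, -0.7, -0.3]
gripper_width: 0.999
```

>>> {"api": "step_arm", "payload": {
  "deltas": [
    [0.04,-0.04,0,0,0,0,-1],
    [0.08,-0.08,0,0,0,0,-1],
    [0.12,-0.12,0,0,0,0,-1],
    [0.14,-0.16,0,0,0,0,-1],
    [0.14,-0.2,0,0,0,0,-1],
    [0.14,-0.2,0,0,0,0,-1],
    [0.14,-0.2,0,0,0,0,-1]
  ]
}}

```text
time: 18.3
tool_pos: [0.3931, -0.0028, 0.2909]
tool_rot: [-0.001, 0.002, 1.0, 0.0]
contact_force: [0.1, 0.4, 0.0]
gripper_width: 1.0
```

Run:
```python
from h import *
s=manip.state();print(s['time'],s['tool_pos'],s['contact_force'])
a=[]
for n,c in(('side',(225,165)),('top',(219,229))):
    im=manip.grab_frame(n)[...,::-1];cv2.imwrite(f'pics/{n}5.png',im);x,y=c;a.append(cv2.resize(im[y-40:y+40,x-40:x+40],(400,400),interpolation=2))
cv2.imwrite('pics/g5.png',np.hstack(a))
print(proj('side',[.534,.198,.085+.1285-.0465+.0]) ,proj('top',[.534,.198,.1685]))
```

```text
18.3 [ 0.39313647 -0.00279388  0.29092174] [0.05853302 0.41685377 0.02458147]
[221.36528897 155.97271513] [215.12212836 227.13590086]
```

View pics/g5.png

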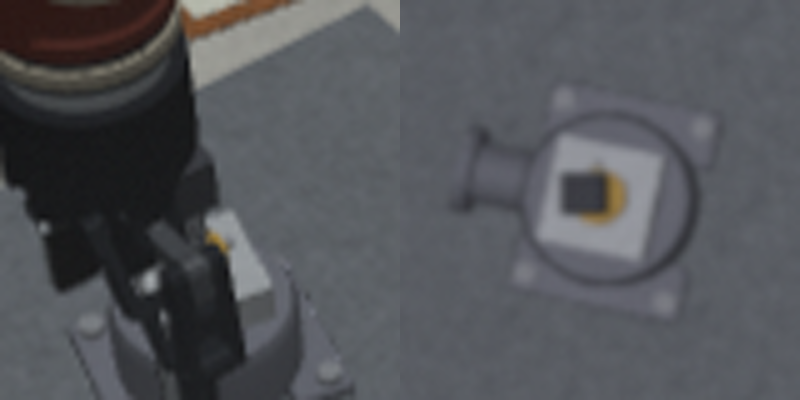

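View pics/side5.png

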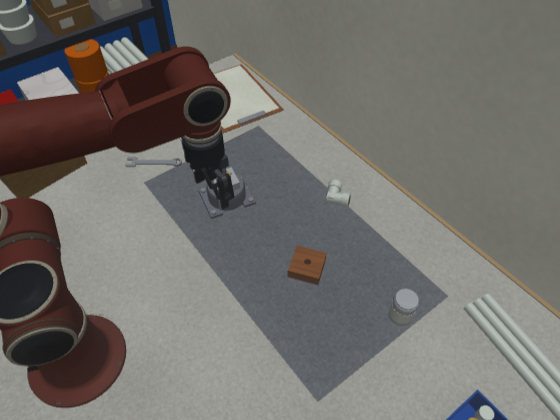

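The top view shows the gauge standing at crop (583,193) with the collar on the block. In the side view the hand is in the way, so I'll move it aside.

>>> {"api": "step_arm", "payload": {
  "deltas": [
    [0,-0.05,0,0,0,0,-1],
    [-0.02,-0.1,0,0,0,0,-1],
    [-0.04,-0.15,0,0,0,0,-1],
    [-0.06,-0.2,0,0,0,0,-1],
    [-0.08,-0.25,0,0,0,0,-1],
    [-0.08,-0.25,0,0,0,0,-1],
    [-0.08,-0.25,0,0,0,0,-1]
  ]
}}

```text
time: 19.1
tool_pos: [0.475, -0.2518, 0.2912]
tool_rot: [-0.001, -0.0, 1.0, 0.001]
contact_force: [0.2, 0.4, -0.6]
gripper_width: 1.001
```

Run:
```python
from h import *
s=manip.state();print(s['time'],s['tool_pos'],s['contact_force'])
im=manip.grab_frame('side')[...,::-1];cv2.imwrite('pics/side6.png',im)
cv2.imwrite('pics/g6.png',cv2.resize(im[135:205,190:260],(560,560),interpolation=2))
for z in(.085,.097,.133,.168):print(z,proj('side',[.534,.198,z]))
```

```text
19.1 [ 0.47497122 -0.25179602  0.29116675] [ 0.16697117  0.41115781 -0.57571212]
0.085 [224.22369912 177.54987654]
0.097 [223.82290024 174.52438275]
0.133 [222.58524127 165.18171811]
0.168 [221.32862398 155.69594361]
```

View pics/g6.png

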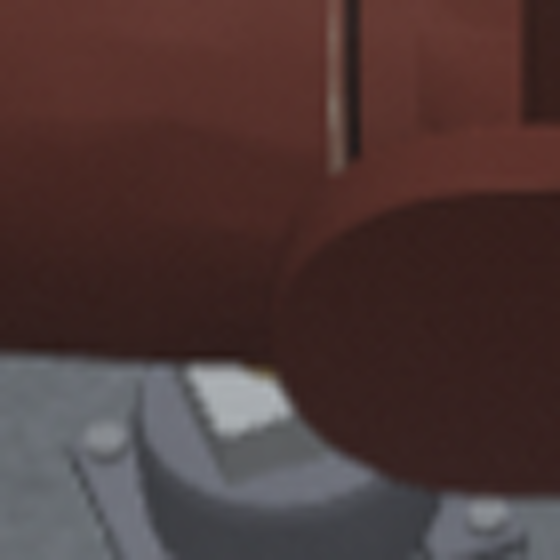

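>>> {"api": "step_arm", "payload": {
  "deltas": [
    [0.01,0.05,-0.02,0,0,0,-1],
    [0.015,0.1,-0.03,0,0,0,-1],
    [0.02,0.15,-0.03,0,0,0,-1],
    [0.025,0.2,-0.03,0,0,0,-1],
    [0.03,0.25,-0.03,0,0,0,-1],
    [0.035,0.3,-0.03,0,0,0,-1],
    [0.04,0.35,-0.03,0,0,0,-1],
    [0.045,0.4,-0.03,0,0,0,-1],
    [0.05,0.45,-0.03,0,0,0,-1],
    [0.07,0.5,-0.03,0,0,0,-1],
    [0.1,0.54,-0.03,0,0,0,-1],
    [0.13,0.58,-0.03,0,0,0,-1],
    [0.16,0.62,-0.03,0,0,0,-1],
    [0.19,0.66,-0.03,0,0,0,-1],
    [0.22,0.7,-0.03,0,0,0,-1],
    [0.24,0.74,-0.03,0,0,0,-1],
    [0.245,0.78,-0.03,0,0,0,-1],
    [0.245,0.82,-0.03,0,0,0,-1],
    [0.245,0.83,-0.03,0,0,0,-1],
    [0.245,0.83,-0.03,0,0,0,-1]
  ]
}}

```text
time: 21.15
tool_pos: [0.2262, 0.5787, 0.3222]
tool_rot: [-0.0, -0.002, 1.0, -0.001]
contact_force: [0.8, 0.2, 0.0]
gripper_width: 1.004
```

Run:
```python
from h import *
s=manip.state();print(s['time'],s['tool_pos'],s['contact_force'])
im=manip.grab_frame('side')[...,::-1];cv2.imwrite('pics/side7.png',im)
im2=manip.grab_frame('top')[...,::-1]
cv2.imwrite('pics/g7.png',np.hstack([cv2.resize(im[145:200,198:253],(400,400),interpolation=2),cv2.resize(im2,(533,400))[:,:400]]))
```

```text
21.15 [0.22623101 0.57865333 0.3221834 ] [0.83042378 0.18853644 0.03674176]
```

View pics/g7.png

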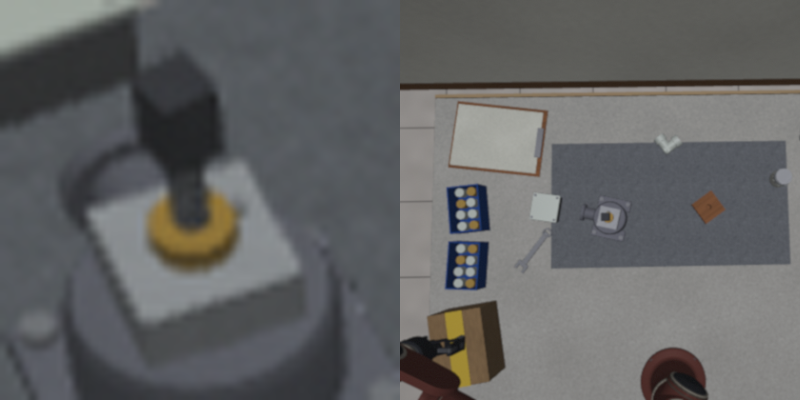

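The side crop shows the gauge upright, with the handle top at (178,85) and the collar flat on the face at (192,228). The bystanders haven't moved in the top view. I'll let the arm settle, then hand in.

>>> {"api": "step_arm", "payload": {
  "deltas": [
    [0,0,0,0,0,0,-1],
    [0,0,0,0,0,0,-1],
    [0,0,0,0,0,0,-1]
  ]
}}

```text
time: 21.55
tool_pos: [0.2291, 0.5773, 0.3232]
tool_rot: [0.0, 0.0, 1.0, 0.0]
contact_force: [-0.9, 0.4, 0.0]
gripper_width: 1.0
```

```bash
python3 -c "
from plant import manip
print(manip.state()['contact_force']);print(manip.job_done())"
```

```text
[-0.87396291  0.35891008  0.00633911]
the job is handed in; nothing more can be done
None
```

The gauge is standing in the casing's bore with the rod on the bottom and the collar resting on the face. I handed the job in at about 21.6 s, and it gave no verdict.

- **Collar and bottom:** the collar met the face and slid up with about 4–5 N of extra force. The rod touched bottom when the tool stopped at z = 0.1428 m, which makes the bore roughly 46–47 mm deep.
- **Hold:** I held the rod on the bottom for about 1.8 s. The wrist read 9–10 N upward, about 11–12 N once the gauge's weight is counted, well under the 25 N limit. I then eased the press and let go.
- **Last checks:** the side picture shows the gauge upright with the collar on the face and no visible gap. The stand is empty, the other goods look unmoved by eye, and the arm is clear of everything with the gripper open.
- **Small disagreements:** the handle top appears about 1 px (around 3 mm) off the predicted spot, a lean of about 0.03 rad, which fits the bore's slack. The two cameras also differed by about 2 mm on where the bore is; the rod still went in with no noticeable side force.

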